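Start the carriage clamp screw, then hold the swing stop arm level over its post

TASK

We are refitting the swing stop to the fence of the hinge boring machine. First start the captive clamp screw of the stop carriage: push its wing knob down until it meets the thread and turn it about a quarter turn clockwise. Then pick up the cast stop arm by its balance point and, keeping it level, hold its bore centred over the carriage's post, about two centimetres clear of it, with the arm in line with the fork and its nose out in front of the fence; finish still holding it there, steady and level, while I oil the post, and leave the other things on the bench where they lie.

Things in the scene. Friction and masses are not known exactly. Their poses are not given: they have to be found in the camera images.
- stop_arm: Swing stop arm: loose dark iron casting, 0.48 to 0.68 kg, lying level on its boss and nose. Origin: bore axis at the boss's underside; z up, x along the straight web to the nose. Boss 42 mm diameter, 36 high, through bore 22. Web 14 mm wide (y), z 14 to 32 mm, straight from the boss to x = 108 mm, then cranked 20 mm to +y into the nose. The boss is heavy: it balances 51 mm from the bore axis.
- lever_balance (a point): Balance point (centre of mass along the web) of the stop arm, in the middle of the web: x = 51, y = 0, z = 23 mm in the arm's frame, with the arm's axes. Gripped here across the web's two flat sides, the arm hangs level.
- lever_nose (a point): Underside of the stop arm's nose, a block 24 (x) x 20 mm, 32 mm high; this point is at x = 146, y = 20, z = 0 mm in the arm's frame.
- carriage: Stop carriage: fixed aluminium fixture straddling the fence rail. Origin: on the bench under its post's axis; x from the post to the rail (away from the robot), z up. Fork: two lugs 36 mm high, 24 mm apart, at x = -34 mm; the arm's web drops between them when fitted, so in line means arm x along carriage -x. Foot plate 10 mm thick. Saddle: x 34 to 86 mm, 70 wide, top 56 mm above the bench.
- post_top (a point): Centre of the top of the carriage's post, an upright plain steel pin of 20 mm diameter with a tapered end, which the arm's bore fits over. 42 mm above the bench; axes as the carriage.
- knob_grip (a point): Middle of the wing of the black wing knob on the saddle, on the screw's axis (x = 60 mm in the carriage's frame), 88 mm above the bench with the screw up, 82 mm with it down. The wing is an upright bar 48 mm long (its y axis), 12 mm thick (its x axis), 24 mm high, on a hub of 24 mm diameter. The frame turns with the knob.
- screw_push (a joint): How far the captive screw is pushed down, in m: 0 = up, held by its O-ring (6 mm gap under the hub); 0.006 = fully down, where it meets its thread. It slides against about 4 N of friction, has no spring, and stays where it is left.
- screw_turn (a joint): Turn of the screw in rad, growing clockwise seen from above (tightening). Starts between -0.15 and 0.15; at 0 the wing's length lies along the rail (carriage y). Friction about 0.05 N m; stays where it is left and may go well past a quarter turn.
- fence: The fence rail: a fixed 40 x 40 mm aluminium extrusion, 320 mm long along its y axis, screwed to the bench. Origin: middle of its underside.
- offcut: Bystander: a loose plywood test piece, 150 (x) x 90 x 18 mm, with bored hinge cups. Origin: centre of its underside. It lies on the other side of the bench from the stop arm.
- cup_hinge: Bystander: a loose concealed cup hinge of steel, about 91 mm long (x from -46 to 45 mm), 52 mm wide, 15 mm high. Origin: near its middle, on the bench.
- hinge_tub: Bystander: a clear plastic tub of hinges with a white lid, 140 x 210 mm, 105 mm high. Origin: centre of its underside.
- screwdriver: Bystander: a screwdriver lying beyond the rail.
Not all that is in view belongs to the job. Several things have the shape of the carriage; the one meant has the colours described above.

How it is judged:
On the way, in this order (a step that is already met when the one before it is completed fails the run):
1. the wing knob is pushed down to the thread (value of joint screw_push above 0.0045 m), for 0.1 s.
2. the screw is started: down, and turned about a quarter turn clockwise (value of joint screw_push above 0.0045 m and value of joint screw_turn above 1.1 rad), for 0.2 s.
3. the stop arm is lifted clear of the bench by its balance point (contact force between the fingers and stop_arm above 2 N and x of the grasp point in the frame of stop_arm between 0.031 and 0.071 m and height (world z) of stop_arm above 0.03 m and angle between stop_arm's own z axis and vertical below 0.15 rad), for 0.2 s.
At the end, for the whole second after the job is handed in: Still held within 20 mm of its balance point, level to 4 deg, in line with the fork to 7 deg, nose in front; bore within 7 mm of the post axis, 7 to 45 mm above the post, touching nothing else, still. Screw down 4.5 mm or more and turned to 1.1 rad or more. Other things within 20 mm of their places (all of step 2 and contact force between the fingers and stop_arm above 2 N and x of the grasp point in the frame of stop_arm between 0.031 and 0.071 m and horizontal distance between stop_arm and post_top below 0.007 m and z of stop_arm in the frame of post_top between 0.007 and 0.045 m and angle between stop_arm's own z axis and vertical below 0.07 rad and angle between the x axis of stop_arm and the x axis of carriage, either way round below 0.12 rad and x of lever_nose in the frame of carriage below -0.1 m and contact force between stop_arm and carriage below 0.2 N and linear speed of stop_arm below 0.02 m/s and angular speed of stop_arm below 0.15 rad/s and distance of each of offcut, cup_hinge, hinge_tub, screwdriver from where it was at the start of the episode below 0.02 m); the arm keeps its last pose, push and grip.
It fails at once if a bystander is shoved aside (distance of any of offcut, cup_hinge, hinge_tub, screwdriver from where it was at the start of the episode above 0.025 m).
It fails at once if the stop arm is tipped far out of level (angle between stop_arm's own z axis and vertical above 0.35 rad).
It fails at once if the stop arm is knocked hard against the carriage (contact force between stop_arm and carriage above 15 N).
It also fails if it takes over 61 s, if anything falls off the work surface, if the arm or the gripper's body presses on something with over 40 N, if the wrist force passes 120 N, or if a joint passes its speed limit or range.

ROBOT

A 6-joint arm with a two-finger parallel gripper is mounted at the origin on the work surface. World frame = base frame: x ahead of the robot, y to its left, z up, the work surface at z = 0. Lengths are in m, angles in rad, forces in N, time in s.
With the tool pointing down it reaches from about 0.25 to 0.725 m from the base axis. Payload 4 kg.
Tool frame: the origin (TCP) lies between the finger pads; the fingertips stand r.finger_overhang ahead of it and the grasp point (between the pads) lies 2 mm behind it (r.finger_overhang is the distance from the TCP to the fingertips, in m); z points along the fingers, x is the direction in which the jaws open and shut, and the axes are right-handed (so a half turn about z gives the same grasp; the last joint's range is limited). The gripper opens to 85 mm and grips with 20 to 120 N. Pads are 22 mm wide; open, the fingers measure 114 mm over their backs; the gripper's body (76 mm by 85 mm) begins 54 mm behind the grasp point. The pads swing forward as they close: fully open they stand 13 mm farther back than shut.
Start: joints at [1.155, 0.241, 0.005, 1.335, 0, 1.571], TCP at [0.202, 0.457, 0.248] pointing down, gripper open.
Joint ranges: [-2.72, 2.72], [-1.05, 1.87], [-1.09, 1.28], [-1.99, 2.15], [-1.42, 1.44], [-3.14, 3.14]. Speed limits (rad/s): [2.79, 2.79, 3.14, 3.14, 3.14, 3.14].

INTERFACE

Orientations are given as [roll, pitch, yaw] about the fixed x, y, z axes, in that order (R = Rz(yaw) Ry(pitch) Rx(roll)).
In Python, from workcell import r gives the robot as it stands.
- The arm moves only by the tool step_arm, never from a script. Its argument "steps" is a list of rows, each a list of 5 numbers: the shift along the world's x, y, z in cm, then the turn about the world's z in degrees, then the closure, from 0 (fully open) to 1 (shut). In form: [[x, y, z, yaw, hand], ...]. A call has 1 to 20 rows; each row is the pose to reach, as a shift and turn from the pose measured when the call began; what a row does not reach only later rows make up. A row lasts 1/10 s, in which the tool goes at most 50 mm and 8.59 degrees, less where a joint would pass 70% of its speed; a pose out of reach is approached as far as the arm can. A call with a gripper value outside its range is refused whole. The fingers move at their own pace and stop on an object; "newtons" is the grip in N (left out, the last holds). Time passes only in rows, so rows that repeat a pose let the fingers close. It gives the time, the measured TCP pose, the force and the opening at its end, in the units of the state.
- r.sense(): the state, without advancing time (a new reading comes with each control period).
- r.get_image(name): name is "scene" or "side" or "wrist"; returns a dict with "frame" (420x560x3 uint8, red, green, blue), "mtx" (3x3 intrinsics, pixels), "R" (3x3) and "t" (3): a world point X has camera coordinates R X + t; the wrist camera has in their place "T_tool_cam" (4x4, takes a point from camera to tool coordinates, whose origin is the TCP and whose axes are the tool frame's). Camera axes: x right, y down, z forward; pixel columns grow to the right and rows downward; lengths in m; the calibration is good to about 2 mm. A picture is of the moment at which its call begins: read the wrist's pose just before it. There is no depth.
- r.close_job(): hands the job in, once; it reports no verdict.
Trained networks look in the newest picture that a camera, given by its name, has taken for a name from the list of things; names that differ only in an ending like _2 or _b are one class to them, and where a whole thing is asked for, a point or a joint stands for the part that bears it (a point fixed in the world has none). Each returns a list of dicts, best first, with "confidence" (0 to 1); they miss things now and then, are a little off and sometimes report something else, mostly with a low value. They report only what shows in the picture. A call takes as long as a camera call. They do not tell look-alikes from the thing itself.
- r.boxes_of(camera, thing): "extent" ([left, top, right, bottom] in pixels, round what is visible of it).
The state is a dict: "clock": time; "joints": joint angles; "joint_vel": joint speeds; "tau": joint torques, N m; "tool_pos": TCP position; "ee_rot": TCP orientation; "force": force on the tool from outside, world axes, zero at the start; "ft_torque": the same for the moment, N m; "width": opening from 0.0 (shut) to 1.0 (fully open).
Only numpy, scipy, OpenCV 4.12 (cv2) and the standard library are available. Lean on these libraries where they do the work, as an engineer would, in place of code of your own. Each camera call takes 0.05 s, during which the arm holds its last target. There are 200 camera calls.

## Working session

There is one attempt and no reset: what is moved stays moved. The work goes in short steps, Python scripts to look and compute and a tool call to move; the robot and the scene stay as the last step left them, time stands still between calls to the robot, and variables do not carry over. Pictures are saved under pics/ and viewed, about 8 in all and at most 12, crops included, and the job is handed in when it is done.

Besides the shell and the picture viewer there is one more tool, called after ">>>" as name(argument=value, ...), one argument or row to a line, values as JSON. step_arm: Moves the arm, as the interface text tells. Its arguments: {"type":"object","properties":{"steps":{"type":"array"},"newtons":{"type":"number"}},"required":["steps"]}

```bash
mkdir -p pics
cat > h.py <<'E'
import numpy as np, cv2
from workcell import r
def save(im,n): cv2.imwrite('pics/'+n,im[:,:,::-1])
def ray(im,uv):
    d=np.linalg.inv(im['mtx'])@np.array([uv[0],uv[1],1.]); R=np.array(im['R']);t=np.array(im['t'])
    return -R.T@t, R.T@d
def atz(im,uv,z):
    c,d=ray(im,uv); return (c+d*(z-c[2])/d[2]).round(4)
def proj(im,X):
    p=np.array(im['mtx'])@(np.array(im['R'])@np.array(X)+np.array(im['t'])); return (p[:2]/p[2]).round(1)
E
python3 - <<'E'
from h import *
import pickle
print(r.sense(), r.finger_overhang)
ims={}
for c in ['scene','side']:
    im=r.get_image(c); ims[c]=im
    print(c,'cam',(-np.array(im['R']).T@np.array(im['t'])).round(3))
    for th in ['stop_arm','carriage','knob_grip','post_top','fence','offcut','cup_hinge','hinge_tub','screwdriver']:
        print(th,[(round(b['confidence'],2),np.round(b['extent']).tolist()) for b in r.boxes_of(c,th)])
pickle.dump(ims,open('ims.pkl','wb'))
save(np.hstack([cv2.resize(ims['scene']['frame'],None,fx=1,fy=1)]),'scene.png')
save(ims['side']['frame'],'side.png')
E
```

```text
{'clock': 0.0, 'joints': array([ 1.15500682e+00,  2.41415156e-01,  3.70943200e-03,  1.33520560e+00,
       -1.80451394e-05,  1.57083692e+00]), 'joint_vel': array([-5.15257720e-04,  2.52054063e-04,  1.98125490e-03,  7.84149852e-05,
        2.22001814e-04,  8.49288856e-04]), 'tau': array([-4.59149742e-04, -3.72319114e+01,  2.52408010e+01,  1.69328449e-02,
       -6.91414721e-05,  7.57820686e-06]), 'tool_pos': array([0.2017161 , 0.45684238, 0.2474062 ]), 'ee_rot': array([3.14157452e+00, 2.11499310e-03, 1.15496622e+00]), 'force': array([-0.81093059,  0.30128954, -0.17663898]), 'ft_torque': array([-0.03616717, -0.04052251, -0.04826041]), 'width': 1.0047933560408546} 0.017
scene cam [1.178 0.724 0.991]
stop_arm [(0.79, [215.0, 134.0, 232.0, 168.0])]
carriage [(0.69, [236.0, 211.0, 283.0, 249.0]), (0.65, [315.0, 220.0, 354.0, 263.0]), (0.6, [238.0, 163.0, 286.0, 205.0])]
knob_grip [(0.52, [325.0, 226.0, 341.0, 239.0]), (0.46, [242.0, 212.0, 258.0, 227.0]), (0.4, [247.0, 169.0, 257.0, 182.0])]
post_top [(0.74, [237.0, 164.0, 285.0, 201.0]), (0.73, [238.0, 209.0, 282.0, 250.0]), (0.72, [317.0
[... 370 characters left out ...]
0, 387.0]), (0.19, [344.0, 203.0, 408.0, 243.0])]
carriage [(0.82, [193.0, 190.0, 240.0, 244.0]), (0.82, [270.0, 249.0, 330.0, 309.0]), (0.64, [271.0, 203.0, 319.0, 249.0]), (0.17, [347.0, 313.0, 376.0, 388.0])]
knob_grip [(0.68, [216.0, 188.0, 235.0, 205.0]), (0.59, [297.0, 200.0, 311.0, 216.0]), (0.53, [304.0, 252.0, 322.0, 270.0])]
post_top [(0.96, [195.0, 189.0, 240.0, 243.0]), (0.92, [270.0, 200.0, 318.0, 252.0]), (0.74, [272.0, 248.0, 328.0, 307.0])]
fence [(0.81, [261.0, 190.0, 360.0, 266.0])]
offcut [(0.71, [160.0, 170.0, 216.0, 214.0])]
cup_hinge [(0.65, [224.0, 251.0, 257.0, 276.0])]
hinge_tub [(0.75, [193.0, 110.0, 275.0, 180.0])]
screwdriver [(0.74, [342.0, 204.0, 405.0, 243.0])]
```

View pics/scene.png

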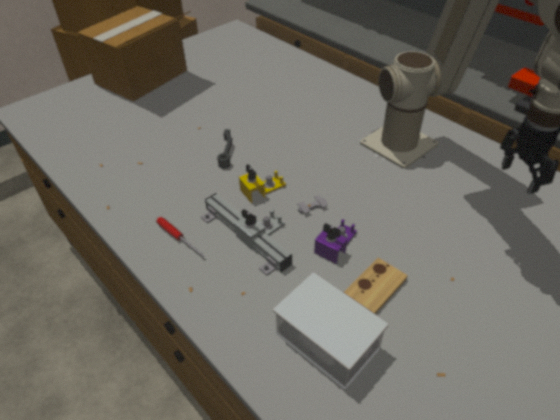

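Run:
```python
from h import *
import pickle
ims=pickle.load(open('ims.pkl','rb'))
c=ims['side']['frame'][170:400,170:430]
save(cv2.resize(c,None,fx=2.6,fy=2.6,interpolation=cv2.INTER_CUBIC),'sidec.png')
```

```text
(no output)
```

View pics/sidec.png

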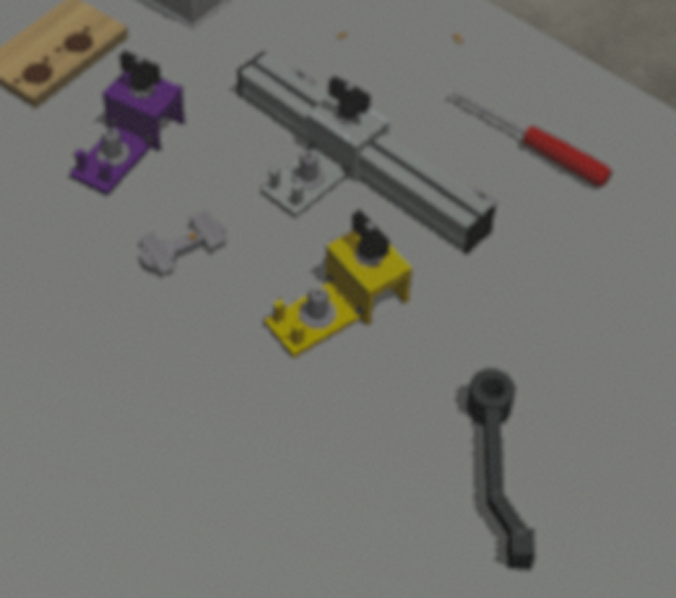

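Candidates in the side view are yellow (330,290), purple (220,215) and bare aluminium (295,225). The aluminium one fits the description, because it straddles the rail. The enlarged crop confirms it, with its black wing knob at side px (305,207). The stop arm is the dark casting at side (360,318) to (370,376).

Run:
```python
from h import *
import pickle
ims=pickle.load(open('ims.pkl','rb'))
s=ims['side'];q=lambda u,v:(170+u/2.6,170+v/2.6)
for n,uv,z in [('knob',(350,98),.09),('post',(308,157),.042),('boss',(493,384),.036),('nose',(520,537),.032),('railA',(262,57),.04),('railB',(492,202),.04),
  ('saddleR',(387,128),.056),('yknob',(372,236),.09),('ypost',(318,293),.042)]: print(n,atz(s,q(*uv),z))
f=ims['scene']
for n,uv,z in [('knob',(250,219),.09),('post',(268,217),.042),('boss',(224,157),.036),('nose',(228,133),.032)]: print(n,atz(f,uv,z))
im=r.get_image('wrist'); print(im['T_tool_cam'],im['mtx'])
```

```text
knob [ 0.6422 -0.0156  0.09  ]
post [ 0.5848 -0.0114  0.042 ]
boss [ 0.5045 -0.3191  0.036 ]
nose [ 0.4046 -0.4277  0.032 ]
railA [0.6594 0.1304 0.04  ]
railB [ 0.6707 -0.1849  0.04  ]
saddleR [ 0.6623 -0.0508  0.056 ]
yknob [ 0.5219 -0.154   0.09  ]
ypost [ 0.4651 -0.1391  0.042 ]
knob [0.6516 0.0023 0.09  ]
post [ 0.5819 -0.0077  0.042 ]
boss [ 0.5019 -0.3144  0.036 ]
nose [ 0.4078 -0.4152  0.032 ]
[[ 9.99999914e-01  4.13618062e-04  1.68572373e-05  7.73799468e-04]
 [-3.98202492e-04  9.50004508e-01  3.12235932e-01 -7.91775601e-02]
 [ 1.13131969e-04 -3.12235912e-01  9.50004591e-01 -1.24788179e-01]
 [ 0.00000000e+00  0.00000000e+00  0.00000000e+00  1.00000000e+00]] [[376.69809577   0.         284.85775097]
 [  0.         376.69809577 202.8599153 ]
 [  0.           0.           1.        ]]
```

>>> step_arm(
  steps=[
    [42,-46.5,0,114,0],
    [42,-46.5,0,114,0],
    [42,-46.5,0,114,0],
    [42,-46.5,0,114,0],
    [42,-46.5,0,114,0],
    [42,-46.5,0,114,0],
    [42,-46.5,0,114,0],
    [42,-46.5,0,114,0],
    [42,-46.5,0,114,0],
    [42,-46.5,0,114,0],
    [42,-46.5,0,114,0],
    [42,-46.5,0,114,0],
    [42,-46.5,0,114,0],
    [42,-46.5,0,114,0],
    [42,-46.5,0,114,0],
    [42,-46.5,0,114,0],
    [42,-46.5,0,114,0],
    [42,-46.5,0,114,0],
  ],
)

```text
clock: 2.85
tool_pos: [0.6215, -0.0067, 0.2487]
ee_rot: [3.142, 0.0, -3.139]
force: [-0.1, 0.9, -0.3]
width: 1.0
```

```bash
cat >> h.py <<'E'
from scipy.spatial.transform import Rotation as Ro
def wrist():
    s=r.sense(); im=dict(r.get_image('wrist')); T=np.eye(4)
    T[:3,:3]=Ro.from_euler('xyz',s['ee_rot']).as_matrix(); T[:3,3]=s['tool_pos']
    C=np.linalg.inv(T@np.array(im['T_tool_cam'])); im['R']=C[:3,:3]; im['t']=C[:3,3]
    return s,im
E
python3 - <<'E'
from h import *
import pickle
s,im=wrist(); pickle.dump(im,open('w1.pkl','wb')); print(s['clock'],s['tool_pos'],s['ee_rot'],s['joints'].round(2),s['force'])
for th in ['knob_grip','post_top','carriage']: print(th,[(round(b['confidence'],2),np.round(b['extent']).tolist()) for b in r.boxes_of('wrist',th)])
save(cv2.resize(im['frame'],(800,600),interpolation=cv2.INTER_CUBIC),'w1.png')
E
```

```text
2.85 [ 0.62152933 -0.00673387  0.24869679] [ 3.14152137e+00  2.03006334e-04 -3.13859627e+00] [-0.01  0.49  0.37  1.45  0.   -1.58] [-0.06783942  0.90458096 -0.28096323]
knob_grip [(0.84, [406.0, 1.0, 439.0, 22.0]), (0.68, [369.0, 348.0, 396.0, 402.0]), (0.59, [238.0, 151.0, 268.0, 216.0]), (0.37, [192.0, 1.0, 279.0, 309.0])]
post_top [(0.89, [342.0, 284.0, 469.0, 404.0]), (0.7, [224.0, 124.0, 368.0, 213.0]), (0.63, [358.0, 3.0, 529.0, 57.0]), (0.5, [351.0, 392.0, 393.0, 415.0])]
carriage [(0.91, [342.0, 283.0, 468.0, 402.0]), (0.76, [358.0, 2.0, 533.0, 60.0])]
```

View pics/w1.png

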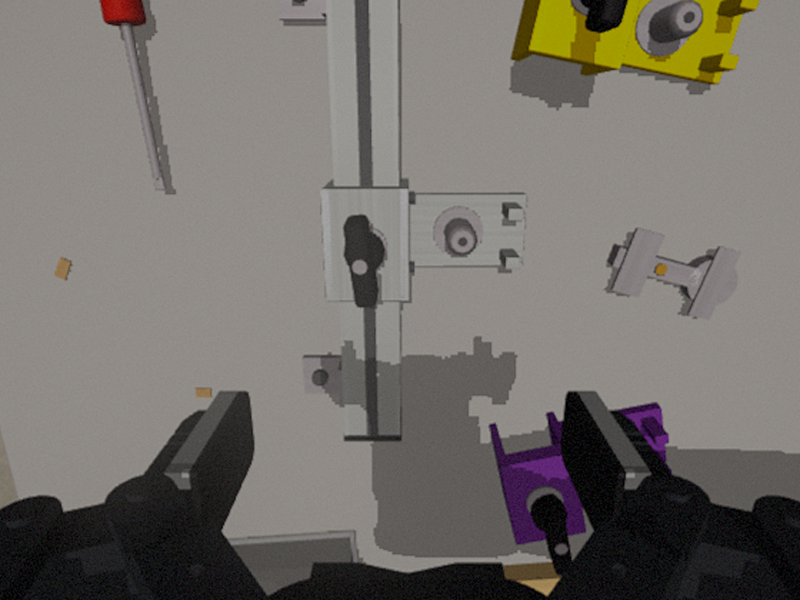

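Run:
```python
from h import *
import pickle
im=pickle.load(open('w1.pkl','rb')); q=lambda u,v:(u*.7,v*.7)
for n,uv,z in [('post',(461,240),.042),('dot',(360,267),.1),('dotz.088',(360,267),.088),('wA',(356,217),.1),('wB',(367,304),.1),('slotA',(363,2),.04),('slotB',(372,436),.04),
 ('plA',(414,194),.01),('plB',(526,195),.01),('plC',(522,268),.01),('sadTL',(323,188),.056),('sadTR',(408,188),.056),('sadBR',(409,300),.056),('sadBL',(328,300),.056)]: print(n,atz(im,q(*uv),z))
c=im['frame'][135:225,215:385]
save(cv2.resize(c,None,fx=4.6,fy=4.6,interpolation=cv2.INTER_CUBIC),'w1c.png')
```

```text
post [ 0.5888 -0.0109  0.042 ]
dot [ 0.6475 -0.0093  0.1   ]
dotz.088 [ 0.6486 -0.0059  0.088 ]
wA [ 0.6489 -0.0359  0.1   ]
wB [0.6442 0.0114 0.1   ]
slotA [ 0.6476 -0.1451  0.04  ]
slotB [0.6473 0.1331 0.04  ]
plA [ 0.6182 -0.035   0.01  ]
plB [ 0.5429 -0.0346  0.01  ]
plC [0.542  0.0163 0.01  ]
sadTL [ 0.672  -0.0448  0.056 ]
sadTR [ 0.6223 -0.045   0.056 ]
sadBR [0.6214 0.0243 0.056 ]
sadBL [0.672  0.0245 0.056 ]
```

View pics/w1c.png

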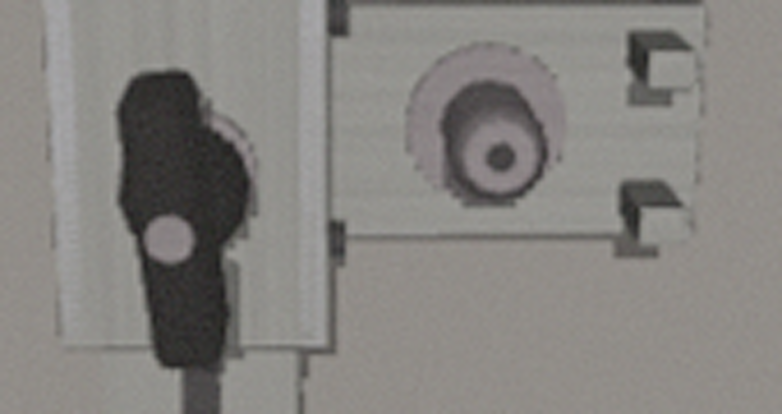

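Wrist view: wing knob axis at about (361,262), post top at about (463,241), in 800x600 px. That puts the post at (0.588,-0.010) and the knob at (0.648,-0.010), with the wing turned about 5.5° CCW and carriage yaw about 0.

>>> step_arm(
  steps=[
    [2.65,-0.3,-2,5.3,0],
    [2.65,-0.3,-7,5.3,0],
    [2.65,-0.3,-11,5.3,0],
    [2.65,-0.3,-14,5.3,0],
    [2.65,-0.3,-15.2,5.3,0],
    [2.65,-0.3,-15.2,5.3,0],
    [2.65,-0.3,-15.2,5.3,0],
    [2.65,-0.3,-15.2,5.3,1],
    [2.65,-0.3,-15.2,5.3,1],
    [2.65,-0.3,-15.2,5.3,1],
    [2.65,-0.3,-15.2,5.3,1],
    [2.65,-0.3,-15.2,5.3,1],
    [2.65,-0.3,-15.2,5.3,1],
    [2.65,-0.3,-15.2,5.3,1],
    [2.65,-0.3,-15.2,5.3,1],
    [2.65,-0.3,-15.2,5.3,1],
  ],
  newtons=60,
)

```text
clock: 4.65
tool_pos: [0.6472, -0.0098, 0.0967]
ee_rot: [3.141, -0.002, -3.045]
force: [-4.6, 0.4, 3.3]
width: 0.122
```

>>> step_arm(
  steps=[
    [0,0,-0.2,0,1],
    [0,0,-0.4,0,1],
    [0,0,-0.6,0,1],
    [0,0,-0.7,0,1],
    [0,0,-0.75,0,1],
    [0,0,-0.75,0,1],
    [0,0,-0.75,0,1],
  ],
)

```text
clock: 5.35
tool_pos: [0.6472, -0.0098, 0.0914]
ee_rot: [-3.142, -0.0, -3.045]
force: [-6.9, -0.1, 13.3]
width: 0.126
```

>>> step_arm(
  steps=[
    [0,0,-0.3,0,1],
    [0,0,-0.4,0,1],
    [0,0,-0.4,0,1],
    [0,0,-0.4,0,1],
  ],
)

```text
clock: 5.75
tool_pos: [0.6472, -0.0098, 0.0913]
ee_rot: [-3.141, 0.002, -3.045]
force: [-10.5, 0.3, 19.9]
width: 0.125
```

>>> step_arm(
  steps=[
    [0,0,-0.2,-8,1],
    [0,0,-0.2,-16,1],
    [0,0,-0.2,-24,1],
    [0,0,-0.2,-32,1],
    [0,0,-0.2,-40,1],
    [0,0,-0.2,-48,1],
    [0,0,-0.2,-56,1],
    [0,0,-0.2,-64,1],
    [0,0,-0.2,-72,1],
    [0,0,-0.2,-80,1],
    [0,0,-0.2,-88,1],
    [0,0,-0.2,-92,1],
    [0,0,-0.2,-92,1],
    [0,0,-0.2,-92,1],
    [0,0,-0.2,-92,1],
  ],
)

```text
clock: 7.25
tool_pos: [0.6471, -0.01, 0.0914]
ee_rot: [3.141, 0.002, 1.632]
force: [-7.8, 0.6, 13.3]
width: 0.124
```

>>> step_arm(
  steps=[
    [0,0,0,0,0.5],
    [0,0,0,0,0],
    [0,0,0,0,0],
    [0,0,0,0,0],
    [0,0,0,0,0],
    [0,0,0,0,0],
    [0,0,4,0,0],
    [0,0,8,0,0],
    [0,0,12,0,0],
    [0,0,16,0,0],
    [-3,0,16,0,0],
    [-7,0,16,0,0],
    [-7,0,16,0,0],
    [-7,0,16,0,0],
  ],
)

```text
clock: 8.65
tool_pos: [0.5763, -0.01, 0.2517]
ee_rot: [3.141, 0.002, 1.632]
force: [-0.1, -0.5, 0.8]
width: 0.999
```

Run:
```python
from h import *
import pickle
s,im=wrist(); pickle.dump(im,open('w2.pkl','wb')); print(s['clock'],s['tool_pos'],s['ee_rot'],s['joints'].round(2),s['force'])
save(im['frame'],'w2.png')
```

```text
8.65 [ 0.57627691 -0.00997204  0.25171093] [3.14080375e+00 2.38288494e-03 1.63187652e+00] [-0.02  0.39  0.23  1.4  -0.   -0.08] [-0.115501   -0.46901883  0.80509225]
```

View pics/w2.png

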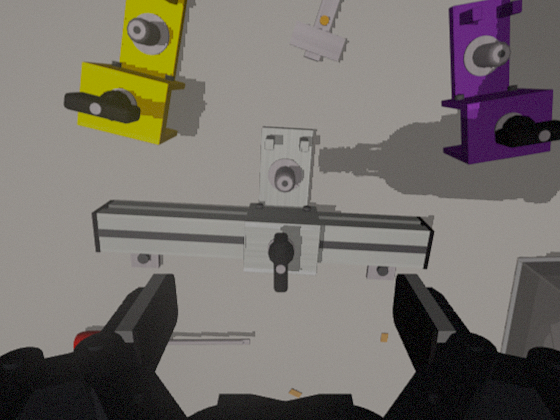

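>>> step_arm(
  steps=[
    [-11.2,-33.9,0,36,0],
    [-11.2,-33.9,0,36,0],
    [-11.2,-33.9,0,36,0],
    [-11.2,-33.9,0,36,0],
    [-11.2,-33.9,0,36,0],
    [-11.2,-33.9,0,36,0],
    [-11.2,-33.9,0,36,0],
    [-11.2,-33.9,0,36,0],
    [-11.2,-33.9,0,36,0],
    [-11.2,-33.9,0,36,0],
    [-11.2,-33.9,0,36,0],
  ],
)

```text
clock: 9.8
tool_pos: [0.4667, -0.3485, 0.252]
ee_rot: [3.139, 0.003, 2.262]
force: [-0.2, -0.6, -0.5]
width: 0.997
```

Run:
```python
from h import *
import pickle
im=pickle.load(open('w2.pkl','rb'))
print('post',atz(im,(285.5,180),.042)); print([proj(im,[.648,-.010,z]) for z in (.094,.1)])
s,im=wrist(); pickle.dump(im,open('w3.pkl','wb')); print(s['clock'],s['tool_pos'],s['ee_rot'],s['joints'].round(2))
print(r.boxes_of('wrist','stop_arm'))
save(cv2.resize(im['frame'],(800,600),interpolation=cv2.INTER_CUBIC),'w3.png')
```

```text
post [ 0.5853 -0.0091  0.042 ]
[array([279.7, 268.2]), array([279.6, 271.6])]
9.8 [ 0.46665946 -0.34846621  0.25197478] [3.13869926e+00 2.72288829e-03 2.26152593e+00] [-0.64  0.4   0.24  1.41  0.   -1.33]
[{'extent': [243.8, 36.1, 309.2, 236.2], 'confidence': 0.59}]
```

View pics/w3.png

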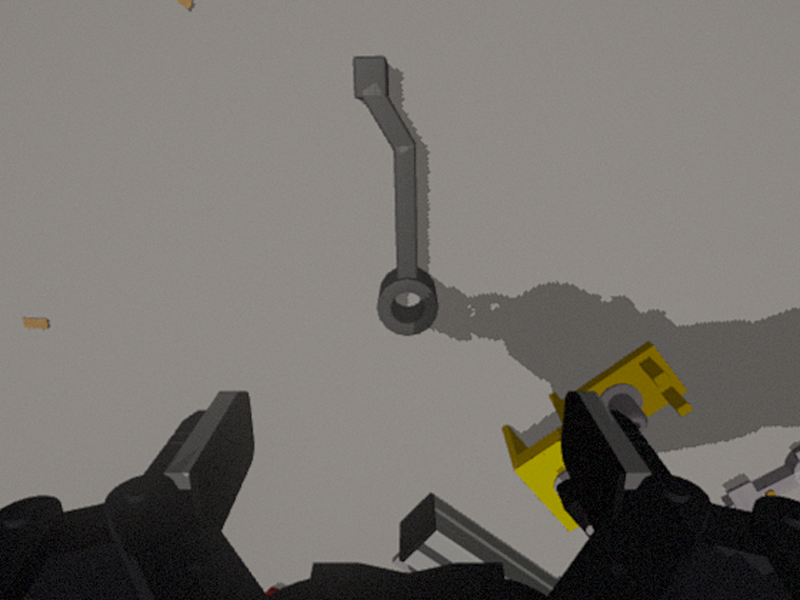

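Wrist view: boss top at (408,306), straight web from (406,270) up to (404,155), nose at (370,77), in 800x600 px. The web lies almost exactly along the tool's y axis.

Run:
```python
from h import *
import pickle
im=pickle.load(open('w3.pkl','rb'));q=lambda u,v:(u*.7,v*.7)
b=atz(im,q(408,306),.036); n=atz(im,q(371,76),.032); w1=atz(im,q(404.5,165),.032); w2=atz(im,q(406.5,262),.032)
d=n-b;print(b,n,w1,w2,np.hypot(*d[:2]), 'yaw nose',np.degrees(np.arctan2(d[1],d[0]))-7.8, 'web',np.degrees(np.arctan2(*(w1-w2)[1::-1])))
for a in (219,220,221):
    a=np.radians(a); u=np.array([np.cos(a),np.sin(a)]); print(b[:2]+.051*u, w1[:2]-b[:2]-u*((w1-b)[:2]@u))
```

```text
[ 0.5016 -0.3201  0.036 ] [ 0.4045 -0.4292  0.032 ] [ 0.4318 -0.3808  0.032 ] [ 0.4795 -0.3398  0.032 ] 0.14605211398675477 yaw nose -139.4693756641109 web -139.31966311576036
[ 0.46196556 -0.35219534] [ 0.0020429  -0.00252277]
[ 0.46253173 -0.35288217] [ 0.00104924 -0.00125043]
[ 0.46310981 -0.35355901] [ 1.17771098e-05 -1.35480151e-05]
```

>>> step_arm(
  steps=[
    [-0.4,-0.5,-5,1,0],
    [-0.4,-0.5,-10,1,0],
    [-0.4,-0.5,-15,1,0],
    [-0.4,-0.5,-19,1,0],
    [-0.4,-0.5,-22,1,0],
    [-0.4,-0.5,-22.8,1,0],
    [-0.4,-0.5,-22.8,1,0],
    [-0.4,-0.5,-22.8,1,0.5],
    [-0.4,-0.5,-22.8,1,0.7],
    [-0.4,-0.5,-22.8,1,0.8],
    [-0.4,-0.5,-22.8,1,1],
    [-0.4,-0.5,-22.8,1,1],
    [-0.4,-0.5,-22.8,1,1],
    [-0.4,-0.5,-22.8,1,1],
    [-0.4,-0.5,-22.8,1,1],
    [-0.4,-0.5,-22.8,1,1],
  ],
  newtons=80,
)

```text
clock: 11.5
tool_pos: [0.4631, -0.3534, 0.0251]
ee_rot: [3.139, 0.004, 2.28]
force: [-1.2, 0.6, 6.6]
width: 0.146
```

>>> step_arm(
  steps=[
    [0,0,1,0,1],
    [0,0,3,0,1],
    [0,0,5,0,1],
    [0,0,8,0,1],
    [0,0,11,0,1],
    [0,0,14,0,1],
    [0,0,15,0,1],
    [0,0,15,0,1],
    [0,0,15,0,1],
    [0,0,15,0,1],
  ],
)

```text
clock: 12.5
tool_pos: [0.4618, -0.3525, 0.1725]
ee_rot: [3.14, -0.0, 2.28]
force: [-0.4, 0.1, -6.2]
width: 0.142
```

>>> step_arm(
  steps=[
    [1,3,0,-4,1],
    [2,7,0,-8,1],
    [3,11,0,-13,1],
    [4,15,0,-18,1],
    [5,19,0,-23,1],
    [6,23,0,-28,1],
    [6.5,27,0,-33,1],
    [7,30,0,-37,1],
    [7.2,32.5,0,-40,1],
    [7.4,34,0,-40.6,1],
    [7.4,34.25,0,-40.6,1],
    [7.4,34.25,0,-40.6,1],
    [7.4,34.25,0,-40.6,1],
    [7.4,34.25,0,-40.6,1],
  ],
)

```text
clock: 13.9
tool_pos: [0.5355, -0.011, 0.1722]
ee_rot: [3.14, -0.0, 1.57]
force: [-0.1, 0.0, -6.3]
width: 0.146
```

Run:
```python
from h import *
import pickle
s,im=wrist(); pickle.dump(im,open('w4.pkl','wb')); print(s['clock'],s['tool_pos'],s['ee_rot'],s['force'],s['ft_torque'])
a=cv2.resize(im['frame'],(800,600),interpolation=cv2.INTER_CUBIC)
save(a,'w4.png')
```

```text
13.9 [ 0.53553823 -0.01095511  0.17216564] [ 3.14028163e+00 -2.82559191e-04  1.56965898e+00] [-0.11534444  0.02798298 -6.26029936] [ 0.03540515 -0.01305582  0.02021477]
```

View pics/w4.png

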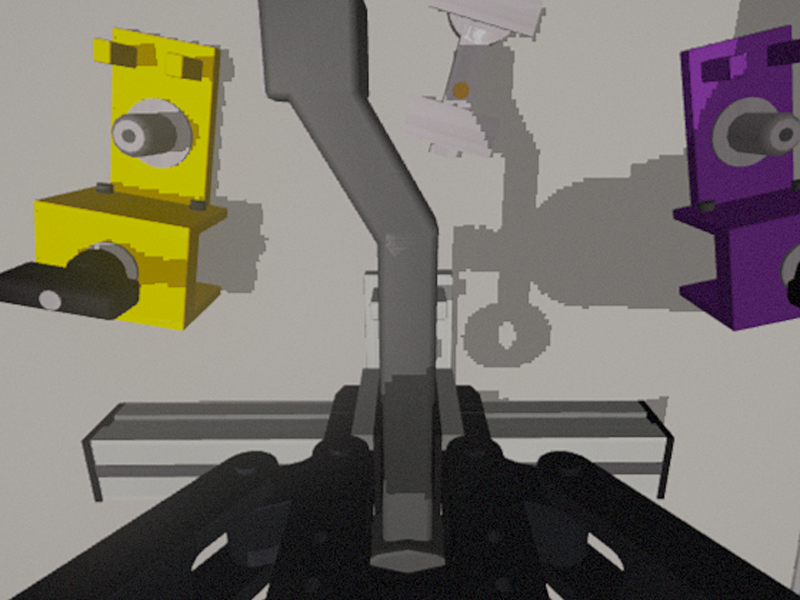

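Run:
```python
from h import *
import pickle
q=lambda u,v:(u*.7,v*.7)
im=pickle.load(open('w3.pkl','rb'));b=atz(im,q(408,306),.036)
for uv in [(395,152),(414.5,147),(354,97),(386,97)]: print('w3',(np.hypot(*(atz(im,q(*uv),.032)-b)[:2])*1000).round(1))
im=pickle.load(open('w4.pkl','rb')); z=.1722+.0069
for uv in [(380,240),(438,230),(409,235),(410,375),(268,99),(362,97)]: print('w4',uv,atz(im,q(*uv),z))
c=[];
for k in ['scene','side']:
    g=r.get_image(k); u=proj(g,[.5868,-.01,.11]); print(k,u); x,y=u.astype(int)
    c.append(cv2.resize(g['frame'][y-45:y+45,x-50:x+50],None,fx=4,fy=4,interpolation=cv2.INTER_CUBIC))
save(np.hstack(c),'ss.png')
```

```text
w3 100.7
w3 103.5
w3 136.5
w3 133.2
w4 (380, 240) [ 0.4836 -0.0166  0.1791]
w4 (438, 230) [ 0.4813 -0.0036  0.1791]
w4 (409, 235) [ 0.4824 -0.0101  0.1791]
w4 (410, 375) [ 0.5171 -0.0098  0.1791]
w4 (268, 99) [ 0.4538 -0.0392  0.1791]
w4 (362, 97) [ 0.4535 -0.0198  0.1791]
scene [265.2 199.6]
side [288.8 212. ]
```

View pics/ss.png

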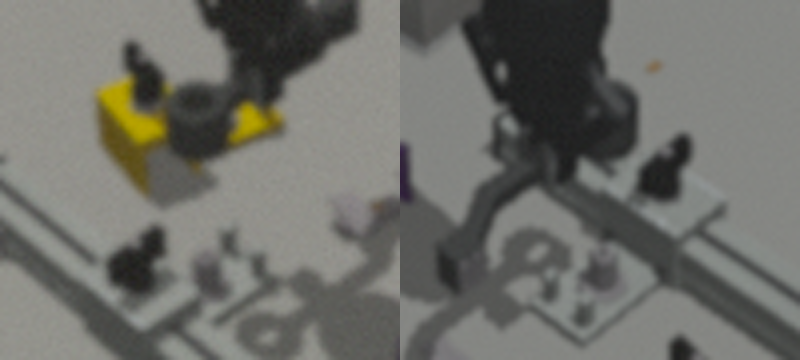

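>>> step_arm(
  steps=[
    [0.05,0.07,-2,0,1],
    [0.05,0.07,-4,0,1],
    [0.05,0.07,-6,0,1],
    [0.05,0.07,-7,0,1],
    [0.05,0.07,-8,0,1],
    [0.05,0.07,-8.5,0,1],
    [0.05,0.07,-8.5,0,1],
    [0.05,0.07,-8.5,0,1],
    [0.05,0.07,-8.5,0,1],
    [0.05,0.07,-8.5,0,1],
  ],
)

```text
clock: 15.05
tool_pos: [0.5368, -0.01, 0.0882]
ee_rot: [3.138, -0.0, 1.57]
force: [0.3, 0.7, -5.6]
width: 0.142
```

Run:
```python
from h import *
import pickle
s=r.sense(); print(s['clock'],s['tool_pos'],s['ee_rot'],s['force'],s['width'])
az=s['tool_pos'][2]-.0251; print('armz',az); c=[];D={}
for k in ['scene','side']:
    g=r.get_image(k); D[k]=g; u=proj(g,[.587,-.01,.06]); x,y=u.astype(int)
    print(k,'origin',x-50,y-50,'pred boss top',(proj(g,[.587,-.01,az+.036])-[x-50,y-50])*4,'post',(proj(g,[.587,-.01,.042])-[x-50,y-50])*4)
    c.append(cv2.resize(g['frame'][y-50:y+50,x-50:x+50],None,fx=4,fy=4,interpolation=cv2.INTER_CUBIC))
pickle.dump(D,open('fin.pkl','wb')); save(np.hstack(c),'fin.png')
```

```text
15.05 [ 0.53675041 -0.01002391  0.08820232] [ 3.13822133e+00 -3.89840319e-04  1.56987490e+00] [ 0.25851378  0.72637302 -5.55659711] 0.1419249731736295
armz 0.06310232239518612
scene origin 215 162 pred boss top [201.2 162.4] post [204.4 221.6]
side origin 238 175 pred boss top [203.2 159.6] post [202.4 218.8]
```

View pics/fin.png

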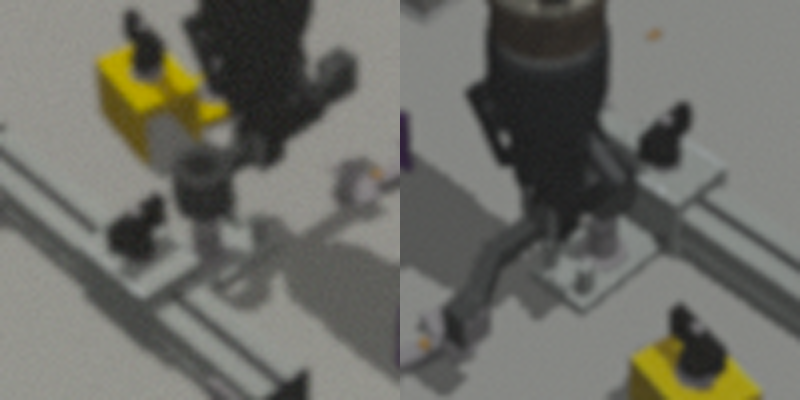

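>>> step_arm(
  steps=[
    [-0.1,0,0,0,1],
    [-0.1,0,0,0,1],
    [-0.1,0,0,0,1],
    [-0.1,0,0,0,1],
    [-0.1,0,0,0,1],
  ],
)

```text
clock: 15.65
tool_pos: [0.5355, -0.01, 0.0879]
ee_rot: [3.139, -0.0, 1.57]
force: [-0.6, 0.4, -5.6]
width: 0.143
```

Run:
```python
from h import *
s=r.sense(); p=s['tool_pos']; print(s['clock'],p,s['ee_rot'],s['force'],s['joint_vel'].round(3))
az=p[2]-.0251; ox,oy=p[0]+.051,p[1]; out=[]
for k in ['scene','side']:
    g=r.get_image(k); c=proj(g,[.52,-.02,.08]).astype(int); o=c-[50,50]
    a=cv2.resize(g['frame'][o[1]:o[1]+100,o[0]:o[0]+100],None,fx=4,fy=4,interpolation=cv2.INTER_CUBIC)
    for tilt,col in ((0,(0,255,0)),(-.06,(255,0,0)),(.06,(0,128,255))):   # nose corners, arm tilted about the pads
        P=[]
        for x,y,z in [(134,10,32),(158,10,32),(158,30,32),(134,30,32),(134,10,0),(158,10,0),(158,30,0),(134,30,0)]:
            X=ox-x/1000; Z=az+z/1000+tilt*(x-51)/1000
            P.append(((proj(g,[X,oy-y/1000,Z])-o+.5)*4).astype(int))
        h=cv2.convexHull(np.array(P)); cv2.polylines(a,[h],True,col,1)
    out.append(a)
save(np.hstack(out),'lvl.png')
```

```text
15.65 [ 0.53549175 -0.0100307   0.08793208] [ 3.13883616e+00 -4.44540914e-04  1.56984465e+00] [-0.61806228  0.37504759 -5.60477634] [ 0.001  0.001 -0.001  0.001 -0.001  0.001]
```

View pics/lvl.png

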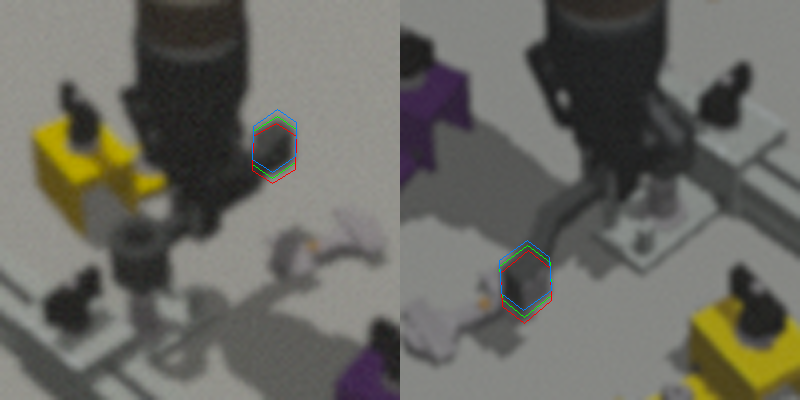

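Run:
```python
from h import *
s,im=wrist(); g=cv2.GaussianBlur(cv2.cvtColor(im['frame'],cv2.COLOR_RGB2GRAY),(3,3),0).astype(float)
z=s['tool_pos'][2]+.0069
print(s['clock'])
a=cv2.resize(im['frame'][0:270,150:400],None,fx=2.2,fy=2.2,interpolation=cv2.INTER_CUBIC)
def box(tilt,col):
    ox,oy,tz=s['tool_pos'][0]+.051,s['tool_pos'][1],z
    for L in [[(134,10),(158,10),(158,30),(134,30)],[(60,-7),(100,-7),(100,7),(60,7)]]:
        P=[((proj(im,[ox-x/1000,oy-y/1000,tz+tilt*(x-51)/1000])-[150,0]+.5)*2.2).astype(int) for x,y in L]
        cv2.polylines(a,[np.array(P)],True,col,1)
box(0,(0,255,0)); box(-.06,(255,0,0)); box(.06,(0,128,255))
save(a,'w5.png')
```

```text
15.75
```

View pics/w5.png

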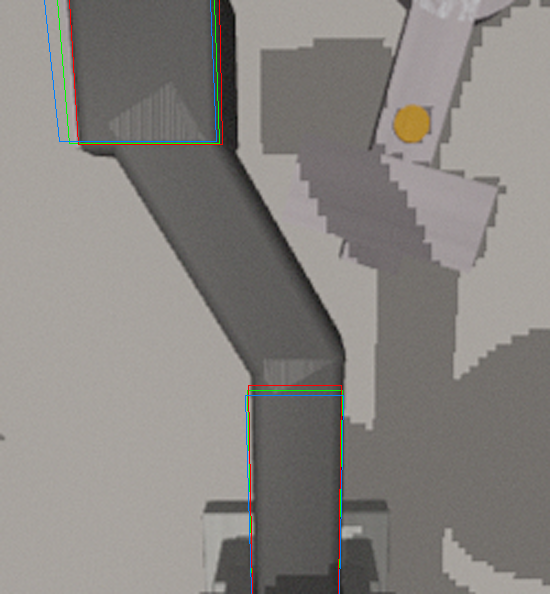

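```bash
python3 -c "
from h import *
print(r.close_job()); s=r.sense(); print(s['clock'],s['tool_pos'],s['force'])"
```

```text
the job is handed in; nothing more can be done
None
the job is handed in; nothing more can be done
```

I pushed the aluminium carriage's wing knob down to its stop and turned it 92° clockwise. I then gripped the stop arm at its balance point and handed in at about 16 s, holding it over the post. No verdict was reported.

**Screw:** The push stopped hard after about 5.4 mm, with force rising to 20 N. A wrist picture afterwards showed the wing square to the rail and the knob at its lowered height.

**Stop arm:** The arm's x axis lies along carriage −x to about 1°, nose in front.
- **Bore position:** It is about (0.5865, -0.010) by the grip pose, against a post estimate of (0.587, -0.010).
- **Height:** The underside is about 63 mm above the bench, roughly 21 mm clear of the post.
- **Hold:** It is steady at 80 N grip, and the wrist shows only the arm's weight, about 5.6 N.

**Checks that disagreed:**
- **Post position:** Estimates from different views varied by 3–6 mm, between x = 0.582 and 0.588. I trusted the wrist camera and the knob grip most.
- **Level:** The last close-up hinted at 1–2° nose-down (limit 4°), while the scene and side overlays looked level.
- **Bystanders:** I did not measure their positions again at the end. No move went near them, and the tool met no unexpected force.

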